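# Clear the jig and hold the camera bracket against the gauge

## Robot

A 6-joint arm with a two-finger parallel gripper is mounted at the origin on the work surface. World frame = base frame: x ahead of the robot, y to its left, z up, the work surface at z = 0. Lengths are in m, angles in degrees, forces in N, time in s.
With the tool pointing down it reaches from about 0.4 to 0.825 m from the base axis. Payload 7 kg.
Tool frame: the origin (TCP) lies midway between the tips of the shut fingers; the grasp point (between the pads) lies 19 mm behind it; z points along the fingers, y is the line along which they close (so a half turn about z gives the same grasp; the last joint's range is limited). The gripper opens to 88 mm and grips with 3 to 60 N. Pads are 19 mm wide; open, the fingers measure 130 mm over their backs; the gripper's body (78 mm by 193 mm) begins 47 mm behind the grasp point.
Start: joints at [81.251, 20.546, 0.682, 0, -70.136, -16.507], TCP at [0.288, 0.61, 0.227] pointing down, gripper open.
Joint ranges: [-176.03, 176.03], [-82.01, 121.73], [-58.28, 71.71], [-173.87, 95.51], [-174.79, -0.11], [-173.66, 173.66]. Speed limits (degrees/s): [136.94, 136.94, 172.46, 180, 180, 180].

## Interface

Orientations are given as [roll, pitch, yaw] about the fixed x, y, z axes, in that order (R = Rz(yaw) Ry(pitch) Rx(roll)).
In Python, from plant import * gives the robot as it stands.
- The arm moves only by the tool move_arm, never from a script. Its argument "commands" is a list of rows, each a list of 7 numbers: the shift along the world's x, y, z in mm, then the turn, a rotation vector about the world's x, y, z in degrees, then the opening in per cent of the stroke, from 0 (shut) to 100 (fully open). In form: [[x, y, z, rx, ry, rz, fingers], ...]. A call has 1 to 20 rows; each row shifts and turns the commanded pose from where the row before left it; what a row does not reach is not made up. A row lasts 1/10 s, in which the tool goes at most 50 mm and 8.59 degrees, less where a joint would pass 70% of its speed; a pose out of reach is approached as far as the arm can. A call with a gripper value outside its range is refused whole. The fingers move at their own pace and stop on an object; "squeeze" is the grip in N (left out, the last holds). Time passes only in rows, so rows that do not move let the fingers close. It gives the time, the measured TCP pose, the force and the opening at its end, in the units of the state.
- get_state(): the state, without advancing time (a new reading comes with each control period).
- capture(name): name is "side" or "top"; returns a dict with "frame" (400x640x3 uint8, blue, green, red), "camera_matrix" (3x3 intrinsics, pixels), "world_to_cam" (4x4, takes a point from world to camera coordinates). Camera axes: x right, y up, looking along -z (the intrinsics and any distortion apply to the point x, -y, -z); pixel columns grow to the right and rows downward; lengths in m; the calibration is good to about 2 mm. A picture is of the moment at which its call begins. There is no depth.
- close_job(): hands the job in, once; it reports no verdict.
The state is a dict: "time_s": time; "joints": joint angles; "qd": joint speeds; "joint_torque": joint torques, N m; "tcp_pos": TCP position; "eef_rot": TCP orientation; "contact_force": force on the tool from outside, world axes, zero at the start; "moment": the same for the moment, N m; "gripper_width": finger opening in m.
Only numpy, scipy, OpenCV 4.12 (cv2) and the standard library are available. Lean on these libraries where they do the work, as an engineer would, in place of code of your own. Each camera call takes 0.05 s, during which the arm holds its last target. There are 200 camera calls.

## Task

Use the scraper block to sweep all four brass chips off the jig's plate into its blue trough (keep the gripper itself off the chips), and put the scraper down on the bench beside the jig. Then bring the blue bracket flat onto the plate, square and centred on the centre line with one end of its foot against the rubber pad, and push it along the line until the gauge's pointer is in the green, never into the red. Finish while still holding the bracket pressed there steadily, as if I were about to screw it down; do not let go, and leave everything else on the bench alone.

Things in the scene. Friction and masses are not known exactly. Their poses are not given: they have to be found in the camera images.
- jig: (Sizes in all entries: mm.) Jig fixed to the bench; its place and yaw vary. Origin: at bench height under the plate's centre line; x runs along that line to the gauge, y to the chip trough, z up. Aluminium plate: top 30 above the bench, x -95 to +115, y -95 to +70, black centre line at y = 0. Beyond its +x end the gauge's white housing: x 115 to 173, 60 wide, top 56 above the bench.
- trough (a point): Centre of the floor of the open blue chip trough along the plate's +y edge, 5 above the bench; jig's axes. Trough: jig x -95 to +115, y +70 to +155; the plate's edge (30 high) is its near side; 5 thick walls 45 high at the far side (y 150 to 155) and both ends.
- scale (a point): Middle of the green band of the gauge's scale, on top of the white housing, on the centre line. Along the jig's +x the scale is white, green (12 long), white (4), red; the pad's black pointer bar moves over it with the pad.
- gauge (a joint): Travel of the sprung pad along the jig's +x, in m: 0 at rest, 0.036 at its hard stop; spring 0.5 N per mm, no preload. The pointer is in the green from 0.012 to 0.024 (6 to 12 N); the red begins at 0.028.
- pad_face (a point): Middle of the sprung pad's black rubber face, which looks along the jig's -x: 60 wide, from 1.5 to 25.5 above the plate. The point is 13.5 above the plate, on the centre line, at rest at jig x = 75; it moves with the pad. Jig's axes.
- bracket: Blue inverted-T camera bracket, about 0.22 kg: foot 70 (x) x 50 (y) x 14 high with black slots; upright web across its middle 12 thick (x), 50 wide (y), top 72 above the underside, to grip across the 12. Origin: centre of underside. Its two ends are alike. Stands on the bench left or right of the jig (swapped at random with the scraper), x within 0.4 rad of world x.
- scraper: Scraper block, about 0.16 kg: black base 120 (x) x 24 (y) x 22 high with a flat rubber underside; on it an orange grip 70 (x) x 22 (y), top 64 above the underside. Origin: centre of underside. Stands on the bench on the other side of the jig from the bracket, x within 0.4 rad of world x at the start.
- chip0: Loose brass chip, about 17 x 12 x 11 high, 14 g, lying on the jig's plate at the start, within x -55 to +36 and y -25 to +45 of the jig's frame. Origin at the centre of its underside.
- chip1: Loose brass chip, about 17 x 12 x 11 high, 14 g, lying on the jig's plate at the start, within x -55 to +36 and y -25 to +45 of the jig's frame. Origin at the centre of its underside.
- chip2: Loose brass chip, about 17 x 12 x 11 high, 14 g, lying on the jig's plate at the start, within x -55 to +36 and y -25 to +45 of the jig's frame. Origin at the centre of its underside.
- chip3: Loose brass chip, about 17 x 12 x 11 high, 14 g, lying on the jig's plate at the start, within x -55 to +36 and y -25 to +45 of the jig's frame. Origin at the centre of its underside.
- mouse: Bystander, loose on the bench, to be left alone: grey computer mouse, 105 x 58 x 30 high. Origin at the centre of its underside.
- slide_box: Bystander, loose on the bench, to be left alone: closed blue box with white lid, 92 x 72 x 32 high. Origin at the centre of its underside.
- objective: Bystander, loose on the bench, to be left alone: steel microscope objective standing upright, 32 diameter, 48 high. Origin at the centre of its underside.
- oil_bottle: Bystander, loose on the bench, to be left alone: small amber bottle with black cap, 40 diameter, 75 high. Origin at the centre of its underside.
- driver: Bystander, loose on the bench, to be left alone: red-handled screwdriver lying flat, 170 long. Origin at the centre of its underside (for the screwdriver, midway along it).
- screw_dish: Bystander, loose on the bench, to be left alone: small white bowl, 70 diameter, 22 high. Origin at the centre of its underside.
Not all that is in view belongs to the job. Of the things that look like the bracket, take the one that is nearest to the robot's base at the start.

How it is judged:
By the outcome, as a careful person would: the job done as asked, in the order asked, and still so for the second after the job is handed in, while the arm keeps its last pose, push and grip.
It also fails if it takes over 64 s, if anything falls off the work surface, if the arm or the gripper's body presses on something with over 40 N, if the wrist force passes 120 N, or if a joint passes its speed limit or range.

## Working session

There is one attempt and no reset: what is moved stays moved. The work goes in short steps, Python scripts to look and compute and a tool call to move; the robot and the scene stay as the last step left them, time stands still between calls to the robot, and variables do not carry over. Pictures are saved under pics/ and viewed, on a budget of 10 in all, crops included, one or two more only if the job needs it, and the job is handed in when it is done.

Besides the shell and the picture viewer there is one more tool, called in YAML: its name, and indented under it one key for each argument. move_arm: Moves the arm, as the interface text tells. Its arguments: {"type":"object","properties":{"commands":{"type":"array"},"squeeze":{"type":"number"}},"required":["commands"]}

```bash
mkdir -p pics; ls; python3 - <<'E'
from plant import *
import cv2,numpy as np
print(get_state())
for n in("side","top"):
    c=capture(n); cv2.imwrite(f"pics/{n}0.png",c["frame"]); print(n,c["camera_matrix"],c["world_to_cam"],[k for k in c])
E
```

```text
pics
{'time_s': 0.0, 'joints': array([ 8.12495471e+01,  2.05923393e+01,  6.31573830e-01, -2.01293422e-02,
       -7.01372948e+01, -1.65062689e+01]), 'qd': array([-0.07567979,  0.0269764 ,  0.02983424,  0.11360228,  0.13124637,
        0.02535636]), 'joint_torque': array([ 1.88911377e-03, -5.82719994e+01,  2.93042582e+01,  6.99693426e+00,
        6.73938019e-03, -1.76447916e-04]), 'tcp_pos': array([0.28782312, 0.60998578, 0.22559577]), 'eef_rot': array([ 1.79900604e+02, -9.72082888e-03, -2.52635689e+01]), 'contact_force': array([-0.11668873, -0.09927076,  0.43099788]), 'moment': array([0.01503624, 0.0258036 , 0.06986003]), 'gripper_width': 0.08776268536746623}
side [[381.39888332   0.         314.29422062]
 [  0.         381.39888332 197.12655094]
 [  0.           0.           1.        ]] [[-0.65428242 -0.75622091  0.00666732  0.45782908]
 [ 0.57673764 -0.49325199  0.65121131 -0.36656443]
 [-0.48917094  0.4299214   0.75886717 -0.81006403]
 [ 0.          0.          0.          1.        ]] ['frame', 'camera_matrix', 'world_to_cam']
top [[409.5452656    0.         317.05840378]
 [  0.         409.5452656  201.77526539]
 [  0.           0.           1.        ]] [[-0.00487585 -0.9996984  -0.02406951  0.07066502]
 [ 0.99789503 -0.00642076  0.06453127 -0.61155062]
 [-0.06466635 -0.0237042   0.99762537 -1.16188507]
 [ 0.          0.          0.          1.        ]] ['frame', 'camera_matrix', 'world_to_cam']
```

View pics/top0.png

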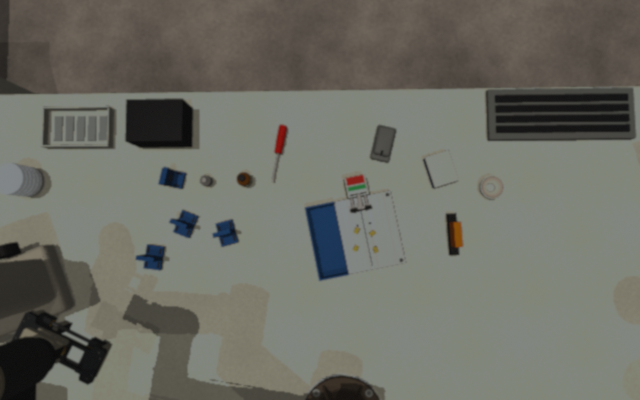

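View pics/side0.png

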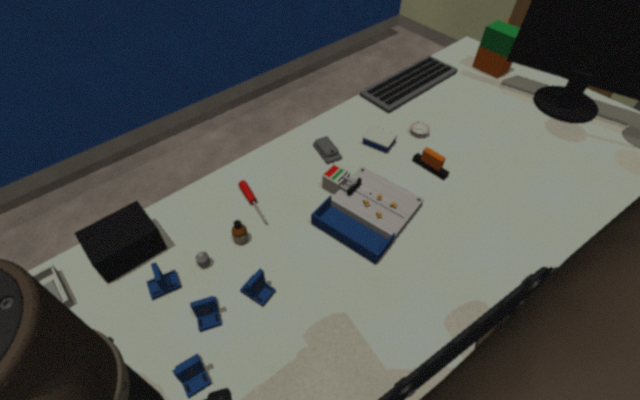

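The top view shows four blue bracket-like things at about (172,178), (184,223), (227,233) and (153,257). The jig is at (355,235), with the trough on its left and the gauge at the top, and the scraper is at (453,235). Next I'll compute their base distances and enlarge.

```bash
cat > h.py <<'E'
import numpy as np,cv2,json,os
from scipy.optimize import least_squares
K={"side":np.array([[381.39888332,0,314.29422062],[0,381.39888332,197.12655094],[0,0,1]]),"top":np.array([[409.5452656,0,317.05840378],[0,409.5452656,201.77526539],[0,0,1]])}
W={"side":np.array([[-0.65428242,-0.75622091,0.00666732,0.45782908],[0.57673764,-0.49325199,0.65121131,-0.36656443],[-0.48917094,0.4299214,0.75886717,-0.81006403]]),
"top":np.array([[-0.00487585,-0.9996984,-0.02406951,0.07066502],[0.99789503,-0.00642076,0.06453127,-0.61155062],[-0.06466635,-0.0237042,0.99762537,-1.16188507]])}
def proj(n,P):
    p=np.atleast_2d(P)@W[n][:,:3].T+W[n][:,3]; p=p*[1,-1,-1]; q=p@K[n].T; return q[:,:2]/q[:,2:]
def onz(n,uv,z):
    "world point at height z under pixel"
    d=np.linalg.inv(K[n])@np.array([uv[0],uv[1],1.])*[1,-1,-1]; R=W[n][:,:3]; c=-R.T@W[n][:,3]; d=R.T@d
    return c+d*(z-c[2])/d[2]
def tri(uvt,uvs):
    r=least_squares(lambda p:np.r_[proj("top",p)[0]-uvt,proj("side",p)[0]-uvs],[.5,0,0.03]); return r.x,np.abs(r.fun).max()
def crop(img,x,y,w,h,k): return cv2.resize(img[y:y+h,x:x+w],None,fx=k,fy=k,interpolation=cv2.INTER_CUBIC)
E
python3 - <<'E'
from h import *
for p in [(172,178),(184,223),(227,233),(153,257)]:
    q=onz("top",p,.01);print(p,q.round(3),np.hypot(*q[:2]).round(3))
t=cv2.imread("pics/top0.png");s=cv2.imread("pics/side0.png")
g=lambda a:cv2.convertScaleAbs(a,alpha=1.5)
a=crop(t,300,165,170,120,4)
cv2.imwrite("pics/a1.png",g(a))
b=np.vstack([crop(t,130,160,130,115,3)[:, :390],crop(s,140,255,150,80,3)[:,:390]][0:1])
c=crop(s,140,255,140,115,3)
cv2.imwrite("pics/b1.png",g(np.hstack([b,c])))
E
```

```text
(172, 178) [0.686 0.495 0.01 ] 0.846
(184, 223) [0.553 0.457 0.01 ] 0.717
(227, 233) [0.523 0.33  0.01 ] 0.619
(153, 257) [0.454 0.547 0.01 ] 0.711
```

View pics/a1.png

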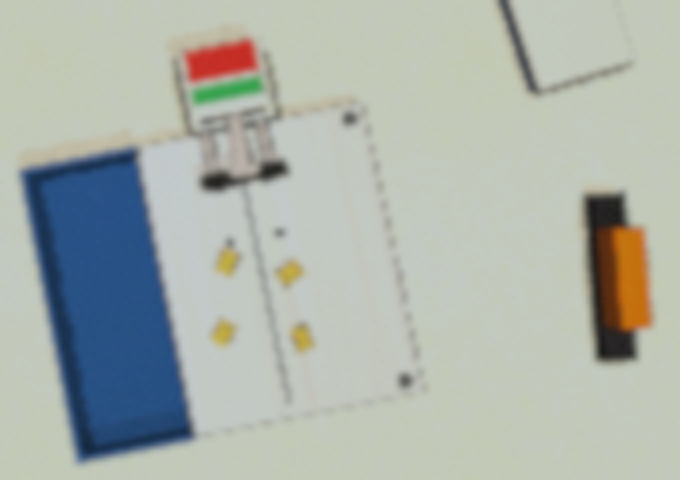

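View pics/b1.png

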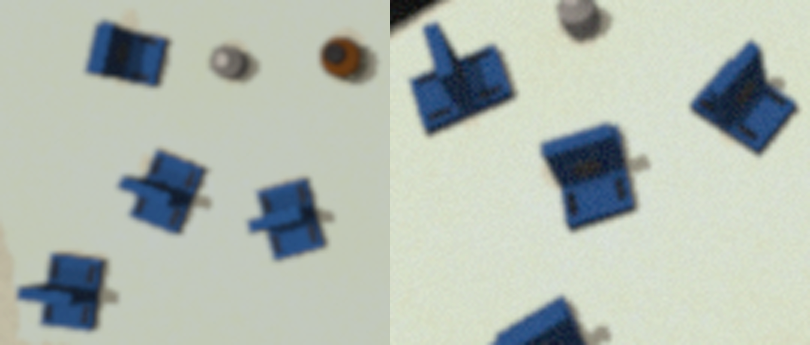

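Confirmed: the candidate at top (227,233), 0.62 m from the base, is the nearest; the others are 0.71–0.85 m away. The crop shows its foot with slots and a web across the middle. I'll enlarge the jig and scraper in the side view for heights.

```bash
python3 - <<'E'
from h import *
s=cv2.imread("pics/side0.png")
cv2.imwrite("pics/c1.png",cv2.convertScaleAbs(crop(s,305,140,155,125,5)[:600],alpha=1.5))
E
```

```text
(no output)
```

View pics/c1.png

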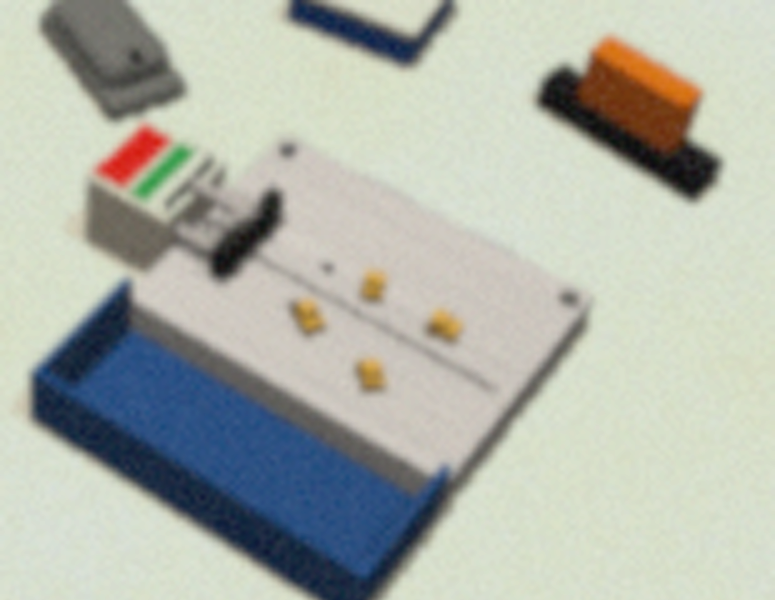

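```bash
cat >> h.py <<'E'
def fit(obs,x0,fixz=True):
    "obs: (view,localpoint mm,pixel). pose x,y,z,yaw"
    L=np.array([o[1] for o in obs])/1000; uv=np.array([o[2] for o in obs])
    def f(p):
        c,s=np.cos(p[3]),np.sin(p[3]); P=L@np.array([[c,-s,0],[s,c,0],[0,0,1]]).T+p[:3]
        return np.concatenate([proj(o[0],P[i])[0]-uv[i] for i,o in enumerate(obs)])
    r=least_squares(f,x0,loss='soft_l1'); return r.x,f(r.x).reshape(-1,2)
def T(c,k,o): return (np.array(c)+.5)/k-.5+o
E
python3 - <<'E'
from h import *
t=lambda x,y:T((x,y),4,(300,165)); s=lambda x,y:T((x,y),5,(305,140))
J=[("top",(115,70,30),t(138,150)),("top",(115,-95,30),t(362,103)),("top",(-95,-95,30),t(422,392)),("top",(-95,70,30),t(190,436)),
("side",(115,70,30),s(131,308)),("side",(115,-95,30),s(283,138)),("side",(-95,-95,30),s(592,300)),("top",(-95,155,45),t(80,461)),("top",(115,155,45),t(22,170)),("side",(115,155,45),s(36,375))]
p,r=fit(J,[.55,-.05,0,-.2]);print("jig",p.round(4),np.degrees(p[3]));print(r.round(1).tolist())
S=[("top",(35,11,64),t(610,230)),("top",(35,-11,64),t(643,227)),("top",(-35,-11,64),t(652,326)),("top",(-35,11,64),t(620,330)),
("top",(60,12,22),t(585,195)),("top",(60,-12,22),t(623,193)),("top",(-60,12,22),t(598,360)),
("side",(35,-11,64),s(608,38)),("side",(-35,-11,64),s(700,92)),("side",(-35,11,64),s(690,108)),("side",(35,11,64),s(594,52))]
p,r=fit(S,[.55,-.33,0,0]);print("scr",p.round(4),np.degrees(p[3]));print(r.round(1).tolist())
t3=lambda x,y:T((x,y),3,(130,160)); s3=lambda x,y:T((x-390,y),3,(140,255))
B=[("top",(35,25,14),t3(258,190)),("top",(35,-25,14),t3(306,179)),("top",(-35,-25,14),t3(327,243)),("top",(-35,25,14),t3(277,259)),("top",(0,25,72),t3(249,224)),
("side",(0,25,72),s3(694,102)),("side",(0,-25,72),s3(754,44)),("side",(-35,-25,14),s3(797,106)),("side",(-35,25,14),s3(761,150))]
p,r=fit(B,[.52,.33,0,.2]);print("brk",p.round(4),np.degrees(p[3]));print(r.round(1).tolist())
E
```

```text
jig [ 0.5125 -0.0724 -0.0072  0.1926] 11.033324929213414
[[-0.1, -0.5], [0.2, -0.1], [0.6, -0.2], [1.6, 0.2], [-1.1, -1.3], [0.5, 0.5], [0.4, 0.6], [-0.3, 0.4], [-0.3, 0.0], [-0.7, 0.5]]
scr [ 0.5174 -0.3187 -0.0008  0.0593] 3.398238387074023
[[0.1, -0.4], [-0.1, -0.1], [-0.2, 0.6], [-0.2, 0.1], [0.7, -0.1], [-0.3, -0.2], [1.1, 0.8], [-0.0, -0.5], [1.1, 0.1], [-1.1, 0.4], [-1.4, 0.1]]
brk [ 0.5261  0.3327 -0.0106  0.296 ] 16.95852647074098
[[-0.3, 0.1], [-0.1, -1.3], [-0.4, 0.2], [0.0, -0.1], [0.5, 0.5], [6.7, -1.8], [0.1, 1.0], [-0.3, -0.7], [-0.8, 1.1]]
```

```bash
python3 - <<'E'
from h import *
t=lambda x,y:T((x,y),4,(300,165)); s=lambda x,y:T((x,y),5,(305,140))
J=[("top",(115,70,30),t(138,150)),("top",(115,-95,30),t(362,103)),("top",(-95,-95,30),t(422,392)),("top",(-95,70,30),t(190,436)),("top",(-95,155,45),t(80,461)),("top",(115,155,45),t(22,170)),("top",(65,0,30),t(245,188)),
("side",(115,-95,30),s(283,138)),("side",(-95,-95,30),s(592,300)),("side",(115,155,45),s(36,375))]
for k in (J[:7],J):
    f=lambda q:fit(k,q)
    import scipy.optimize as so
    def g(q):
        c,sn=np.cos(q[2]),np.sin(q[2]);L=np.array([o[1] for o in k])/1000
        P=L@np.array([[c,-sn,0],[sn,c,0],[0,0,1]]).T+[q[0],q[1],0]
        return np.concatenate([proj(o[0],P[i])[0]-o[2] for i,o in enumerate(k)])
    r=so.least_squares(g,[.51,-.07,.19],loss='soft_l1');print(r.x.round(4),np.degrees(r.x[2]),g(r.x).round(1))
x,y,a=r.x;Ri=np.array([[np.cos(a),np.sin(a)],[-np.sin(a),np.cos(a)]])
for ct,cs in [((228,261),(308,316)),((290,272),(374,286)),((223,333),(371,375)),((303,338),(445,325))]:
    print([(Ri@(onz(n,v,.038)[:2]-[x,y])*1000).round(0) for n,v in(("top",t(*ct)),("side",s(*cs)))])
E
```

```text
[ 0.513  -0.071   0.1883] 10.79142681562014 [-0.4 -1.   0.3 -0.4  0.5  0.   1.1  0.2 -1.1  0.4 -0.8 -0.5  0.4  1.9]
[ 0.5126 -0.0706  0.1917] 10.981445451743392 [-0.7 -0.7 -0.  -0.3  0.4  0.1  1.   0.4 -1.1  0.7 -1.1 -0.2  0.1  2.1
  0.4 -0.9  0.6 -0.7 -1.3 -0.8]
[array([23., 22.]), array([22., 24.])]
[array([  6., -19.]), array([  4., -17.])]
[array([-26.,  36.]), array([-28.,  38.])]
[array([-41., -19.]), array([-41., -17.])]
```

move_arm:
  commands:
    - [23,-44,0,0,0,-8.4,100]
    - [23,-44,0,0,0,-8.4,100]
    - [23,-44,0,0,0,-8.4,100]
    - [23,-44,0,0,0,-8.4,100]
    - [23,-44,0,0,0,-8.4,100]
    - [23,-44,0,0,0,-8.4,100]
    - [23,-44,0,0,0,-8.4,100]
    - [23,-44,0,0,0,-8.4,100]
    - [23,-44,0,0,0,-8.4,100]
    - [22,-44,0,0,0,-8.4,100]
    - [0,-49,0,0,0,-8.4,100]
    - [0,-49,0,0,0,-8.4,100]
    - [0,-49,0,0,0,-8.4,100]
    - [0,-49,0,0,0,-8.4,100]
    - [0,-49,0,0,0,-8.4,100]
    - [0,-49,0,0,0,-8.4,100]
    - [0,-49,0,0,0,-8.4,100]
    - [0,-49,0,0,0,-8.4,100]
    - [0,-49,0,0,0,0,100]
    - [0,-48,0,0,0,0,100]

```text
time_s: 2.1
tcp_pos: [0.5165, -0.3206, 0.2263]
eef_rot: [180.0, -0.0, -176.5]
contact_force: [1.5, 0.0, 0.9]
gripper_width: 0.0879
```

move_arm:
  commands:
    - [0,0,-45,0,0,0,100]
    - [0,0,-45,0,0,0,100]
    - [0,0,-45,0,0,0,100]
    - [0,0,-40,0,0,0,100]
    - [0,0,-15,0,0,0,100]
    - [0,0,-8,0,0,0,100]
    - [0,0,0,0,0,0,0]
    - [0,0,0,0,0,0,0]
    - [0,0,0,0,0,0,0]
    - [0,0,0,0,0,0,0]
    - [0,0,0,0,0,0,0]
    - [0,0,0,0,0,0,0]
    - [0,0,0,0,0,0,0]
  squeeze: 40

```text
time_s: 3.4
tcp_pos: [0.5171, -0.3186, 0.0288]
eef_rot: [-180.0, 0.0, -176.5]
contact_force: [-0.0, 0.1, -0.8]
gripper_width: 0.0375
```

move_arm:
  commands:
    - [0,0,0,0,0,0,0]
    - [0,0,0,0,0,0,0]
    - [0,0,0,0,0,0,0]
    - [0,0,0,0,0,0,0]
    - [0,0,20,0,0,0,0]
    - [0,0,30,0,0,0,0]
    - [0,0,30,0,0,0,0]

```text
time_s: 4.1
tcp_pos: [0.5162, -0.3182, 0.1086]
eef_rot: [179.9, -0.1, -176.5]
contact_force: [1.2, -0.9, -1.8]
gripper_width: 0.0216
```

move_arm:
  commands:
    - [0,30,0,0,0,1.5,0]
    - [0,40,0,0,0,1.5,0]
    - [-1,40,0,0,0,1.5,0]
    - [-1,40,0,0,0,1.5,0]
    - [0,30,0,0,0,1.4,0]
    - [0,12,-15,0,0,0,0]
    - [0,0,-20,0,0,0,0]
    - [0,0,-8,0,0,0,0]
    - [0,0,-4,0,0,0,0]
    - [0,0,-1,0,0,0,0]
    - [0,0,0,0,0,0,0]

```text
time_s: 5.2
tcp_pos: [0.5153, -0.1269, 0.0609]
eef_rot: [-180.0, 0.0, -169.1]
contact_force: [0.7, 0.2, -1.3]
gripper_width: 0.0215
```

```bash
python3 - <<'E'
from plant import *
from h import *
t=capture("top")["frame"];s=capture("side")["frame"]
cv2.imwrite("pics/d.png",np.hstack([cv2.convertScaleAbs(crop(t,300,165,120,130,3),alpha=1.5),cv2.convertScaleAbs(crop(s,305,140,130,130,3),alpha=1.5)]))
print(get_state()["contact_force"])
E
```

```text
[-0.24631943 -0.14990349 -1.43123262]
```

View pics/d.png

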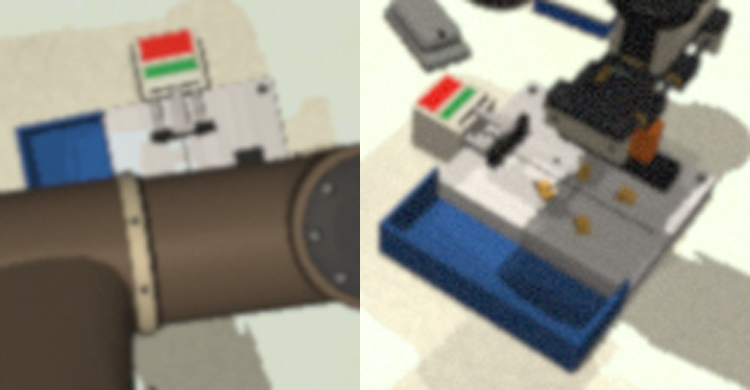

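The side crop shows the scraper at (660,160), square on the plate behind all four chips, with the gripper clear of them. Lowering to contact height and sweeping.

move_arm:
  commands:
    - [0,0,-1,0,0,0,0]
    - [0,0,-0.8,0,0,0,0]
    - [-1.1,5.9,0,0,0,0,0]
    - [-1.5,7.9,0,0,0,0,0]
    - [-1.5,7.9,0,0,0,0,0]
    - [-1.5,7.9,0,0,0,0,0]
    - [-1.5,7.9,0,0,0,0,0]
    - [-1.5,7.9,0,0,0,0,0]
    - [-1.5,7.9,0,0,0,0,0]
    - [-1.5,7.9,0,0,0,0,0]
    - [-1.5,7.9,0,0,0,0,0]

```text
time_s: 6.4
tcp_pos: [0.5018, -0.0568, 0.0588]
eef_rot: [-180.0, 0.0, -169.0]
contact_force: [-0.1, -0.5, -1.8]
gripper_width: 0.0213
```

move_arm:
  commands:
    - [-1.5,7.9,0,0,0,0,0]
    - [-1.5,7.9,0,0,0,0,0]
    - [-1.5,7.9,0,0,0,0,0]
    - [-1.1,5.9,0,0,0,0,0]
    - [-1.1,5.9,0,0,0,0,0]
    - [-1.1,5.9,0,0,0,0,0]
    - [-1.1,5.9,0,0,0,0,0]
    - [-1.1,5.9,0,0,0,0,0]
    - [-1.1,5.9,0,0,0,0,0]
    - [-0.8,4,0,0,0,0,0]
    - [0,0,0,0,0,0,0]

```text
time_s: 7.5
tcp_pos: [0.49, 0.0062, 0.0588]
eef_rot: [180.0, 0.0, -169.0]
contact_force: [0.2, -0.7, -1.2]
gripper_width: 0.022
```

```bash
python3 - <<'E'
from plant import *
from h import *
s=capture("side")["frame"]
cv2.imwrite("pics/e.png",cv2.convertScaleAbs(crop(s,305,140,130,130,4),alpha=1.7))
E
```

```text
(no output)
```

View pics/e.png

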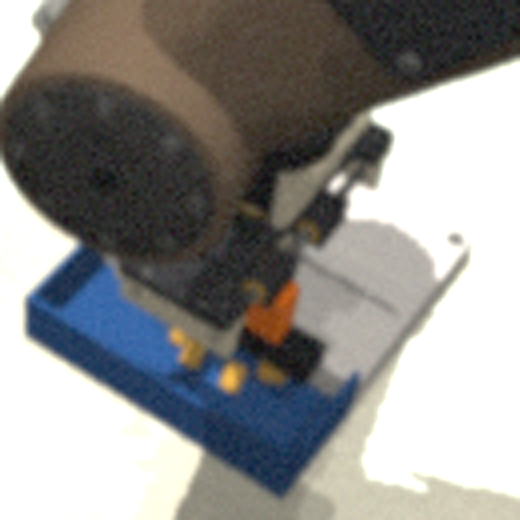

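All four chips are in the trough region, at (180,338), (190,352), (230,375) and (270,370). I'll recheck once the arm is clear. Returning the scraper to its old spot.

move_arm:
  commands:
    - [0,0,25,0,0,0,0]
    - [0,-10,25,0,0,0,0]
    - [2,-30,0,0,0,-1,0]
    - [4,-40,0,0,0,-1,0]
    - [4,-45,0,0,0,-1,0]
    - [4,-45,0,0,0,-1,0]
    - [4,-45,0,0,0,-1,0]
    - [4,-45,0,0,0,-1,0]
    - [4,-35,0,0,0,-1,0]
    - [0,-20,0,0,0,-0.5,0]
    - [0,-9,-20,0,0,0,0]
    - [0,0,-30,0,0,0,0]
    - [0,0,-20,0,0,0,0]
    - [0,0,-7,0,0,0,0]
    - [0,0,-3,0,0,0,0]
    - [0,0,0,0,0,0,0]

```text
time_s: 9.15
tcp_pos: [0.5159, -0.3186, 0.0294]
eef_rot: [-180.0, -0.0, -176.5]
contact_force: [0.4, -0.8, -0.9]
gripper_width: 0.0219
```

move_arm:
  commands:
    - [0,0,-0.6,0,0,0,0]
    - [0,0,0,0,0,0,100]
    - [0,0,0,0,0,0,100]
    - [0,0,0,0,0,0,100]
    - [0,0,0,0,0,0,100]
    - [0,0,0,0,0,0,100]
    - [0,0,20,0,0,0,100]
    - [0,0,45,0,0,0,100]
    - [0,0,45,0,0,0,100]
    - [0,0,45,0,0,0,100]

```text
time_s: 10.15
tcp_pos: [0.5157, -0.3183, 0.1848]
eef_rot: [180.0, -0.0, -176.6]
contact_force: [1.3, -1.0, -0.7]
gripper_width: 0.0856
```

```bash
python3 - <<'E'
from plant import *
from h import *
t=capture("top")["frame"];s=capture("side")["frame"]
cv2.imwrite("pics/top2.png",t);cv2.imwrite("pics/side2.png",s)
g=lambda a:cv2.convertScaleAbs(a,alpha=1.5)
a=np.hstack([g(crop(t,305,165,110,120,4))[:,:400],g(crop(s,305,155,110,120,4))[:,:400]])[:480]
b=np.hstack([g(crop(t,205,210,45,45,6))[:120*2],g(crop(s,235,262,50,48,6))[:240]])
b=np.hstack([b,np.zeros((b.shape[0],800-b.shape[1],3),np.uint8)])
cv2.imwrite("pics/f.png",np.vstack([a[:360],b])); print(a.shape,b.shape)
E
```

```text
(480, 800, 3) (240, 800, 3)
```

View pics/f.png

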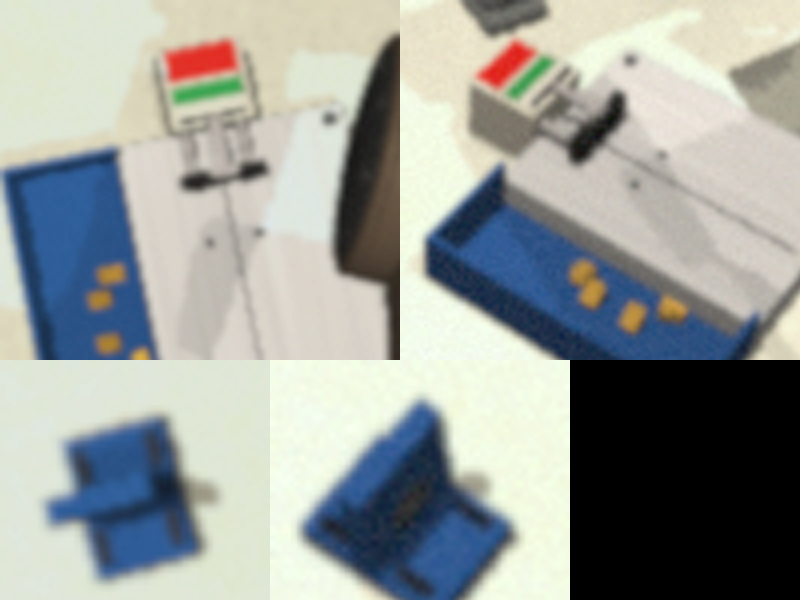

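All four chips are on the trough floor, at top crop (111,274), (100,300), (108,343) and (140,355), and the plate is clear. Refining the bracket and the centre line.

```bash
python3 - <<'E'
from h import *
t=lambda x,y:T((x,y),6,(205,210)); s=lambda x,y:T((x,y),6,(235,262))
B=[("top",(35,25,14),t(65,80)),("top",(35,-25,14),t(167,58)),("top",(-35,-25,14),t(202,190)),("top",(-35,25,14),t(100,218)),("top",(0,25,72),t(48,152)),("side",(0,-25,72),s(155,43)),("side",(-35,-25,14),s(243,177))]
p,r=fit(B,[.52,.33,0,.2]);print("brk",p.round(4),np.degrees(p[3]));print(r.round(1).tolist())
p,r=fit(B[:4],[.52,.33,0,.2]);print(p,np.degrees(p[3]))
p=[onz("top",q,.014)[:2] for q in(t(65,80),t(167,58),t(202,190),t(100,218))];print(np.mean(p,0))
u=lambda x,y:T((x,y),4,(305,165))
a,b=onz("top",u(262,355),.03),onz("top",u(229,197),.03); d=(b-a)[:2]/np.linalg.norm((b-a)[:2]); n=np.array([-d[1],d[0]])
print("line",a,b,np.degrees(np.arctan2(d[1],d[0])), "offset of fitted origin from line", n@(np.array([.5128,-.0708])-a[:2]))
v=lambda x,y:T((x-400,y),4,(305,155))
a2,b2=onz("side",v(794,248),.03),onz("side",v(628,146),.03);d=(b2-a2)[:2];print("side",a2,b2,np.degrees(np.arctan2(d[1],d[0])))
for q in (u(207,91),): print("green",onz("top",q,.056))
print("green side",onz("side",v(530,77),.056))
for q in(u(183,181),u(266,166)): print("padtop-ish",onz("top",q,.055))
E
```

```text
brk [ 0.5255  0.3328 -0.0084  0.2545] 14.583779665915484
[[0.0, -0.1], [-0.5, -0.8], [-0.5, 0.3], [-0.1, 0.1], [0.2, -0.2], [1.1, 1.6], [-0.0, -1.3]]
[ 0.5250475   0.33461821 -0.0189136   0.25414076] 14.561192961274639
[0.52516501 0.32998534]
line [ 0.46390937 -0.08264983  0.03      ] [ 0.57593673 -0.06067189  0.03      ] 11.099532767609608 offset of fitted origin from line 0.002216046654892304
side [ 0.43357607 -0.08903982  0.03      ] [ 0.57224045 -0.06945486  0.03      ] 8.03927930968627
green [ 0.64935059 -0.04397179  0.056     ]
green side [ 0.65091093 -0.04474316  0.056     ]
padtop-ish [ 0.58643353 -0.02661584  0.055     ]
padtop-ish [ 0.59656825 -0.08456532  0.055     ]
```

move_arm:
  commands:
    - [0,45,0,0,0,8,100]
    - [0,47,0,0,0,8,100]
    - [0,47,0,0,0,8,100]
    - [0,47,0,0,0,8,100]
    - [0,47,0,0,0,8,100]
    - [0,47,0,0,0,8,100]
    - [0,47,0,0,0,8,100]
    - [0,47,0,0,0,8,100]
    - [0,47,0,0,0,8,100]
    - [0,47,0,0,0,8,100]
    - [0,47,0,0,0,8,100]
    - [1,47,0,0,0,8,100]
    - [4,47,0,0,0,7.5,100]
    - [5,43,0,0,0,0,100]

```text
time_s: 11.65
tcp_pos: [0.5257, 0.336, 0.1831]
eef_rot: [-180.0, 0.0, -72.7]
contact_force: [0.7, -0.5, 0.3]
gripper_width: 0.0877
```

move_arm:
  commands:
    - [0,-3,-30,0,0,-1.8,100]
    - [0,-1,-45,0,0,0,100]
    - [0,0,-45,0,0,0,100]
    - [0,0,-25,0,0,0,100]
    - [0,0,-12,0,0,0,100]
    - [0,0,0,0,0,0,0]
    - [0,0,0,0,0,0,0]
    - [0,0,0,0,0,0,0]
    - [0,0,0,0,0,0,0]
    - [0,0,0,0,0,0,0]
    - [0,0,0,0,0,0,0]
    - [0,0,0,0,0,0,0]
    - [0,0,0,0,0,0,0]
    - [0,0,0,0,0,0,0]
    - [0,0,0,0,0,0,0]
    - [0,0,0,0,0,0,0]
    - [0,0,0,0,0,0,0]
    - [0,0,0,0,0,0,0]
  squeeze: 50

```text
time_s: 13.45
tcp_pos: [0.5259, 0.3296, 0.0261]
eef_rot: [180.0, -0.0, -74.9]
contact_force: [-0.8, -0.3, 0.6]
gripper_width: 0.0117
```

move_arm:
  commands:
    - [0,0,20,0,0,0,0]
    - [0,0,40,0,0,0,0]
    - [0,-15,40,0,0,0,0]
    - [1,-35,0,0,0,-0.5,0]
    - [2,-45,0,0,0,-0.5,0]
    - [2,-45,0,0,0,-0.5,0]
    - [2,-45,0,0,0,-0.5,0]
    - [2,-45,0,0,0,-0.5,0]
    - [2,-45,0,0,0,-0.5,0]
    - [2,-45,0,0,0,-0.5,0]
    - [2,-40,0,0,0,-0.5,0]
    - [1,-25,0,0,0,0,0]
    - [0,-11,-20,0,0,0,0]
    - [0,0,-25,0,0,0,0]
    - [0,0,-12,0,0,0,0]
    - [0,0,0,0,0,0,0]

```text
time_s: 15.05
tcp_pos: [0.5405, -0.0666, 0.0673]
eef_rot: [179.8, 0.0, -78.9]
contact_force: [0.0, 0.5, -1.3]
gripper_width: 0.0118
```

```bash
python3 - <<'E'
from plant import *
from h import *
t=capture("top")["frame"];s=capture("side")["frame"]
cv2.imwrite("pics/top3.png",t);cv2.imwrite("pics/side3.png",s)
g=lambda a:cv2.convertScaleAbs(a,alpha=1.7)
cv2.imwrite("pics/g.png",np.hstack([g(crop(t,330,165,65,100,5)),g(crop(s,310,150,95,100,5))])[:,:800])
print(get_state()["tcp_pos"],get_state()["contact_force"])
E
```

```text
[ 0.54233612 -0.06606238  0.06950652] [ 0.50477297  0.50800948 -1.42130751]
```

View pics/g.png

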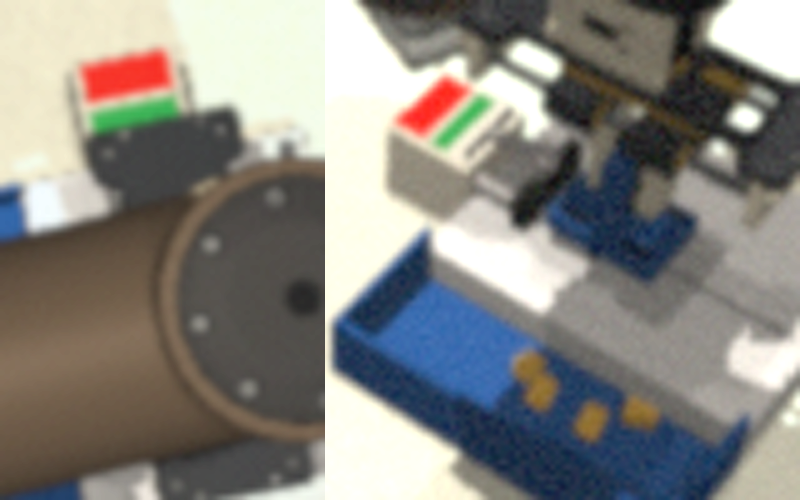

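The side crop shows the bracket held level over the plate: foot corners at (650,275), (695,220) and (553,212), with its pad-side end a little short of the pad. Lowering it to just above the plate, then checking against the line.

move_arm:
  commands:
    - [0,0,-6,0,0,0,0]
    - [0,0,-4,0,0,0,0]
    - [0,0,-2,0,0,0,0]
    - [0,0,-0.5,0,0,0,0]
    - [0,0,0,0,0,0,0]
    - [0,0,0,0,0,0,0]

```text
time_s: 15.75
tcp_pos: [0.5422, -0.0663, 0.0568]
eef_rot: [-180.0, -0.0, -78.8]
contact_force: [0.6, 0.3, -2.1]
gripper_width: 0.0117
```

```bash
python3 - <<'E'
from plant import *
from h import *
f=[capture("side")["frame"].astype(float) for _ in range(6)]
s=np.mean(f,0).astype(np.uint8)
cv2.imwrite("pics/side4.png",s)
cv2.imwrite("pics/i.png",cv2.convertScaleAbs(crop(s,345,165,80,60,10),alpha=1.6))
S=[get_state()]; print(S[0]["tcp_pos"],S[0]["contact_force"],S[0]["time_s"])
E
```

```text
[ 0.5420641  -0.06637629  0.05675732] [-0.082203   -0.59176543 -2.04698789] 16.05
```

View pics/i.png

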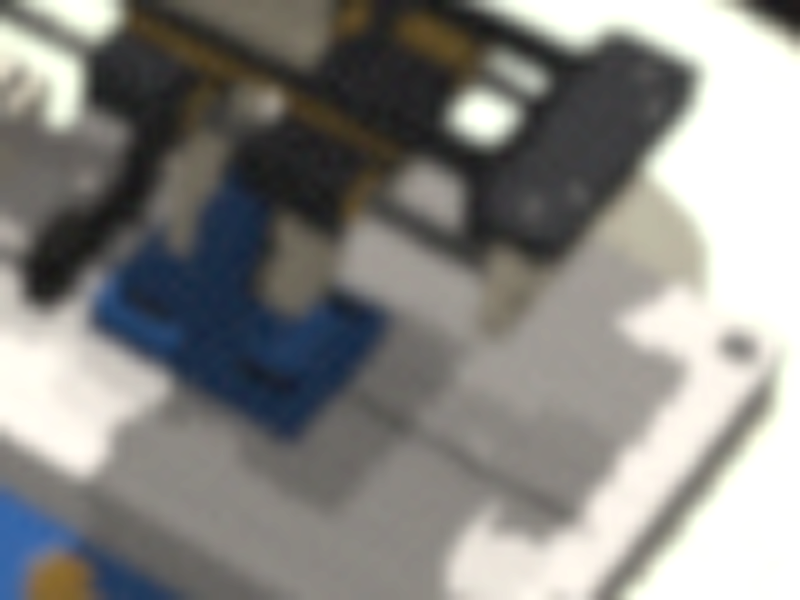

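```bash
python3 - <<'E'
from h import *
s=lambda x,y:T((x,y),10,(345,165))
n=np.array([-.1925,.9813]);d=np.array([.9813,.1925]);o=np.array([.5128,-.0718])
for nm,q,z in [("line",(365,393),.03),("line",(460,446),.03),("line",(560,500),.03),("c-x+y bot",(290,437),.0307),("c-x-y bot",(382,338),.0307),("c-x+y top",(293,408),.0447),("c-x-y top",(386,317),.0447),("c+x+y top",(95,300),.0447),("c+x+y bot",(97,325),.0307)]:
    w=onz("side",s(*q),z)[:2]-o; print(nm,(d@w*1000).round(1),(n@w*1000).round(1))
S=cv2.imread("pics/side4.png")
# sub-pixel line: darkest column profile along rows
g=S.sum(2).astype(float)
for u in range(384,401,3):
    c=g[198:218,u]; print(u,198+np.argmin(c[:]-np.median(c)),c.astype(int).tolist())
E
```

```text
line -10.1 -3.1
line -40.8 -3.1
line -72.0 -3.6
c-x+y bot -2.4 23.9
c-x-y bot -3.5 -22.8
c-x+y top -2.3 25.5
c-x-y top -5.0 -18.7
c+x+y top 62.3 26.6
c+x+y bot 62.5 23.2
384 207 [187, 193, 196, 193, 190, 192, 194, 187, 170, 162, 191, 215, 236, 249, 254, 255, 254, 252, 255, 252]
387 203 [218, 207, 204, 199, 197, 191, 201, 219, 236, 230, 217, 224, 244, 249, 251, 252, 255, 251, 251, 256]
390 210 [262, 238, 231, 240, 242, 244, 250, 254, 248, 248, 244, 224, 207, 230, 240, 250, 250, 252, 254, 265]
393 212 [246, 268, 284, 289, 289, 282, 264, 255, 249, 251, 259, 269, 261, 232, 215, 232, 251, 284, 328, 366]
396 213 [264, 283, 288, 292, 290, 290, 287, 278, 266, 251, 246, 246, 253, 247, 237, 219, 221, 241, 250, 271]
399 215 [292, 290, 290, 289, 287, 294, 286, 277, 262, 257, 255, 250, 249, 250, 251, 246, 218, 202, 228, 256]
```

The line is about 3.2 mm to the -y side of the bracket's centre in both views. I'll shift sideways (+0.6, -3.1), then settle onto the plate.

move_arm:
  commands:
    - [0,0,1.5,0,0,0,0]
    - [0.6,-3.1,0,0,0,0,0]
    - [0,0,0,0,0,0,0]
    - [0,0,-1.5,0,0,0,0]
    - [0,0,-0.5,0,0,0,0]
    - [0,0,0,0,0,0,0]
    - [0,0,0,0,0,0,0]

```text
time_s: 16.75
tcp_pos: [0.5426, -0.0694, 0.0561]
eef_rot: [180.0, 0.0, -78.9]
contact_force: [-0.3, -0.3, -2.7]
gripper_width: 0.0116
```

move_arm:
  commands:
    - [0,0,-0.5,0,0,0,0]
    - [0,0,0,0,0,0,0]
    - [0,0,0,0,0,0,0]

```text
time_s: 17.05
tcp_pos: [0.5426, -0.0694, 0.056]
eef_rot: [-180.0, -0.0, -78.8]
contact_force: [-2.8, 1.1, 5.5]
gripper_width: 0.0118
```

move_arm:
  commands:
    - [0,0,0.2,0,0,0,0]
    - [2.0,0.4,0,0,0,0,0]
    - [2.0,0.4,0,0,0,0,0]
    - [2.0,0.4,0,0,0,0,0]
    - [0,0,0,0,0,0,0]
    - [0,0,0,0,0,0,0]

```text
time_s: 17.65
tcp_pos: [0.547, -0.0688, 0.0561]
eef_rot: [179.9, -0.0, -78.9]
contact_force: [-8.4, -0.3, 11.9]
gripper_width: 0.0115
```

move_arm:
  commands:
    - [2.0,0.4,0,0,0,0,0]
    - [2.0,0.4,0,0,0,0,0]
    - [2.0,0.4,0,0,0,0,0]
    - [2.0,0.4,0,0,0,0,0]
    - [0,0,0,0,0,0,0]
    - [0,0,0,0,0,0,0]
    - [0,0,0,0,0,0,0]

```text
time_s: 18.35
tcp_pos: [0.5557, -0.0671, 0.0561]
eef_rot: [179.9, -0.0, -78.9]
contact_force: [-6.4, -1.4, 9.7]
gripper_width: 0.0116
```

move_arm:
  commands:
    - [0,0,0.3,0,0,0,0]
    - [0,0,0.2,0,0,0,0]
    - [0,0,0,0,0,0,0]
    - [0,0,0,0,0,0,0]

```text
time_s: 18.75
tcp_pos: [0.5557, -0.0671, 0.0561]
eef_rot: [179.9, -0.0, -78.9]
contact_force: [-4.8, -2.7, 5.3]
gripper_width: 0.0116
```

```bash
python3 - <<'E'
from plant import *
from h import *
s=np.mean([capture("side")["frame"].astype(float) for _ in range(6)],0).astype(np.uint8)
cv2.imwrite("pics/side5.png",s)
cv2.imwrite("pics/j.png",cv2.convertScaleAbs(crop(s,320,155,90,65,8),alpha=1.6))
S=get_state();print(S["tcp_pos"],S["contact_force"],S["time_s"])
E
```

```text
[ 0.55567353 -0.06710115  0.05609699] [-5.18034792 -2.07626066  4.82360417] 19.05
```

View pics/j.png

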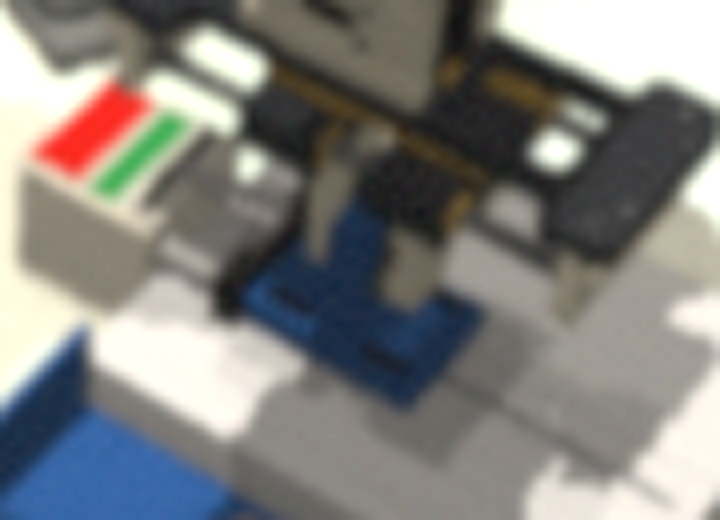

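```bash
python3 - <<'E'
from h import *
s=lambda x,y:T((x,y),8,(320,155))
n=np.array([-.1925,.9813]);d=np.array([.9813,.1925]);o=np.array([.5128,-.0718])
for nm,q,z in [("line",(455,385),.03),("line",(560,441),.03),("line",(670,500),.03),("c-x+y bot",(403,408),.03),("c-x-y bot",(475,333),.03),("c-x+y top",(405,380),.044),("c-x-y top",(481,314),.044),("c+x+y top",(247,285),.044),("c+x+y bot",(250,308),.03)]:
    w=onz("side",s(*q),z)[:2]-o; print(nm,(d@w*1000).round(1),(n@w*1000).round(1))
# subpixel line: quadratic minimum along columns
def line(f,us,v0,sl):
    g=cv2.imread(f).sum(2).astype(float);g=cv2.GaussianBlur(g,(0,0),.7);out=[]
    for u in us:
        c0=int(round(v0+sl*(u-us[0])));c=g[c0-3:c0+4,u];i=int(np.argmin(c))
        if 0<i<6:
            dv=.5*(c[i-1]-c[i+1])/(c[i-1]-2*c[i]+c[i+1]);w=onz("side",(u,c0-3+i+dv),.03)[:2]-o;out.append((d@w*1000,n@w*1000))
    return np.array(out)
L=line("pics/side4.png",range(386,401),207.5,.545);print("line4",L.round(1).tolist())
L=line("pics/side5.png",range(380,403),204.5,.545);print("line5",L.round(1).tolist())
# blue-ness boundary of the foot for both frames
for f in("side4","side5"):
    im=cv2.imread(f"pics/{f}.png").astype(int);m=((im[...,0]-im[...,2])>25).astype(np.uint8);m[:, :325]=0;m[225:]=0
    nn,lab,st,_=cv2.connectedComponentsWithStats(m);k=1+np.argmax([st[i,4] if st[i,1]<205 and st[i,0]>335 else 0 for i in range(1,nn)])
    c=max(cv2.findContours((lab==k).astype(np.uint8),0,1)[0],key=cv2.contourArea);h=cv2.convexHull(c)[:,0];print(f,h.tolist())
E
```

```text
line 2.3 1.3
line -39.6 0.3
line -82.2 -0.7
c-x+y bot 10.9 21.5
c-x-y bot 9.5 -23.6
c-x+y top 12.2 21.2
c-x-y top 7.6 -21.0
c+x+y top 79.9 18.9
c+x+y bot 79.0 16.3
line4 [[-26.4, -2.8], [-34.6, 0.3], [-37.7, 0.1], [-41.1, 0.5], [-44.8, 1.3], [-48.1, 1.5], [-51.2, 1.4], [-53.8, 0.5], [-56.8, 0.3], [-60.1, 0.4], [-63.3, 0.6], [-66.3, 0.3], [-69.1, -0.1], [-71.6, -1.2]]
line5 [[-8.1, -0.8], [-10.5, -2.2], [-22.0, 0.6], [-25.1, 0.4], [-28.4, 0.6], [-31.8, 0.9], [-35.0, 0.9], [-37.8, 0.2], [-40.5, -0.6], [-43.6, -0.8], [-47.2, 0.1], [-50.5, 0.3], [-53.4, -0.2], [-56.2, -0.9], [-58.0, -3.1], [-75.6, 0.4], [-78.8, 0.5]]
side4 [[381, 197], [381, 198], [378, 202], [374, 206], [366, 203], [357, 198], [355, 196], [355, 194], [357, 192], [368, 185]]
side5 [[364, 182], [366, 184], [364, 200], [357, 197], [352, 194], [350, 192], [351, 190], [363, 182]]
```

```bash
cat > cen.py <<'E'
from h import *
n=np.array([-.1925,.9813]);d=np.array([.9813,.1925]);o=np.array([.5128,-.0718])
def cen(f,cx):
    im=cv2.imread(f).astype(np.float32);bl=(im[...,0]-im[...,2])/(im.sum(2)+30)
    def edge(xs,ys,z):
        out=[]
        for x in xs:
            P=np.array([np.r_[o+d*x/1000+n*y/1000,z] for y in ys]);uv=proj("side",P).astype(np.float32)
            v=cv2.remap(bl,uv[None,:,0].copy(),uv[None,:,1].copy(),cv2.INTER_LINEAR)[0]
            lo,hi=np.percentile(v,5),np.percentile(v,95);h=(v>(lo+hi)/2).astype(int)
            k=np.where(np.diff(h)!=0)[0]
            if len(k):k=k[-1];t=((lo+hi)/2-v[k])/(v[k+1]-v[k]);out.append(ys[k]+t*(ys[1]-ys[0]))
        return np.array(out)
    a=edge(np.arange(cx-32,cx+15,3),np.arange(12,36,.5),.03)
    b=edge(np.arange(cx-32,cx-12,2),-np.arange(15,36,.5),.044)
    print(f,"+y",a.round(1),"-y",b.round(1),"centre",(np.median(a)+np.median(b))/2,"width",np.median(a)-np.median(b))
if __name__=="__main__":
    cen("pics/side4.png",29.8);cen("pics/side5.png",44)
E
python3 cen.py
```

```text
pics/side4.png +y [24.9 23.6 23.3 23.8 23.8 23.6 23.6 23.7 23.8 23.5 23.4 23.3 23.3 22.5
 21.8 21.9] -y [-19.9 -19.6 -19.4 -19.8 -19.7 -19.5 -19.1 -21.2 -23.2 -30.3] centre 1.8983779745176435 width 43.318353379145265
pics/side5.png +y [21.4 21.2 20.1 20.5 21.  21.1 21.4 21.  20.3 20.6 19.9 20.4 20.2 20.
 19.5 19.5] -y [-22.  -22.5 -21.1 -20.3 -19.7 -20.  -19.5 -18.6 -17.6 -30.4] centre 0.16901278411387466 width 40.612940635706764
```

```bash
cat > ptr.py <<'E'
from h import *
from cen import n,d,o
def prof(f,ys=(-16,-8,0,8,16)):
    im=cv2.imread(f).astype(np.float32);xs=np.arange(108,176,3)
    print("x",xs.tolist())
    for y in ys:
        uv=proj("side",np.array([np.r_[o+d*x/1000+n*y/1000,.0565] for x in xs])).astype(np.float32)
        v=cv2.remap(im,uv[None,:,0].copy(),uv[None,:,1].copy(),cv2.INTER_LINEAR)[0]
        print(y,"".join("R" if r>1.5*max(b,g) else "G" if g>1.3*max(b,r) else "#" if b+g+r<230 else "." if b+g+r>400 else "-" for b,g,r in v), v.sum(1).astype(int).tolist())
if __name__=="__main__":
    import sys
    for f in sys.argv[1:]: print(f);prof(f)
E
python3 ptr.py pics/side2.png pics/side4.png pics/side5.png
```

```text
pics/side2.png
x [108, 111, 114, 117, 120, 123, 126, 129, 132, 135, 138, 141, 144, 147, 150, 153, 156, 159, 162, 165, 168, 171, 174]
-16 ----------GGG--RRRRRRR- [381, 298, 276, 337, 318, 271, 310, 376, 390, 319, 233, 212, 251, 315, 331, 284, 230, 207, 199, 198, 234, 310, 380]
-8 ----------GGG--RRRRRRR- [308, 295, 321, 340, 313, 292, 337, 395, 378, 311, 237, 205, 249, 324, 331, 276, 222, 198, 207, 202, 238, 310, 380]
0 ----------GGG--RRRRRRR- [268, 264, 270, 281, 275, 262, 319, 376, 380, 324, 239, 211, 257, 322, 324, 273, 220, 204, 196, 205, 237, 305, 382]
8 ##--------GGG--RRRRRRR- [187, 199, 259, 330, 301, 267, 319, 387, 385, 320, 241, 217, 261, 326, 338, 285, 217, 194, 193, 201, 235, 316, 390]
16 ##--------GGG--RRRRRRR- [184, 203, 261, 324, 324, 281, 332, 393, 385, 316, 241, 216, 259, 331, 331, 281, 224, 199, 198, 198, 235, 303, 378]
pics/side4.png
x [108, 111, 114, 117, 120, 123, 126, 129, 132, 135, 138, 141, 144, 147, 150, 153, 156, 159, 162, 165, 168, 171, 174]
-16 --------.-GGG--RRRRRRR. [375, 291, 261, 306, 304, 270, 321, 394, 404, 332, 246, 214, 245, 297, 317, 282, 233, 214, 2
[... 740 characters left out ...]
-GGG--RRRRRRR. [374, 284, 218, 207, 204, 176, 167, 236, 317, 303, 242, 223, 264, 329, 344, 295, 235, 212, 209, 211, 251, 341, 431]
-8 #######---GGG--RRRRRRR. [194, 184, 187, 189, 184, 170, 176, 246, 312, 299, 245, 220, 265, 339, 347, 288, 231, 208, 209, 215, 259, 348, 437]
0 #######---GGG--RRRRRRR. [177, 176, 177, 180, 180, 171, 170, 243, 319, 312, 254, 221, 270, 335, 338, 286, 230, 205, 204, 207, 256, 342, 437]
8 #######---GGG--RRRRRRR. [189, 191, 198, 205, 198, 174, 183, 269, 350, 325, 253, 227, 275, 342, 353, 295, 234, 209, 206, 213, 245, 332, 413]
16 ######----GGG--RRRRRRR- [192, 194, 207, 229, 225, 201, 233, 338, 377, 329, 251, 224, 280, 350, 345, 288, 232, 204, 207, 208, 241, 312, 393]
```

move_arm:
  commands:
    - [0,0,0.3,0,0,0,0]
    - [-0.2,1.0,0,0,0,0,0]
    - [0,0,0,0,0,0,0]
    - [0,0,-0.3,0,0,0,0]
    - [2.0,0.4,0,0,0,0,0]
    - [2.0,0.4,0,0,0,0,0]
    - [0,0,0,0,0,0,0]
    - [0,0,0,0,0,0,0]

```text
time_s: 19.85
tcp_pos: [0.56, -0.0649, 0.0561]
eef_rot: [180.0, 0.0, -78.9]
contact_force: [-3.8, -0.5, -1.3]
gripper_width: 0.0117
```

Profile: the pointer was at jig x≈123 at rest and ≈125.5 before this push. The green centre is at 141, which matches the nominal 18 mm. Pushing on.

move_arm:
  commands:
    - [0,0,-0.3,0,0,0,0]
    - [1.5,0.3,0,0,0,0,0]
    - [1.5,0.3,0,0,0,0,0]
    - [1.5,0.3,0,0,0,0,0]
    - [1.5,0.3,0,0,0,0,0]
    - [1.5,0.3,0,0,0,0,0]
    - [1.5,0.3,0,0,0,0,0]
    - [0,0,0,0,0,0,0]
    - [0,0,0,0,0,0,0]

```text
time_s: 20.75
tcp_pos: [0.5677, -0.0634, 0.0561]
eef_rot: [179.8, 0.0, -78.9]
contact_force: [-8.9, -0.1, 5.5]
gripper_width: 0.0118
```

```bash
python3 - <<'E'
from plant import *
from h import *
s=np.mean([capture("side")["frame"].astype(float) for _ in range(6)],0).astype(np.uint8)
cv2.imwrite("pics/side6.png",s)
S=get_state();print(S["tcp_pos"],S["contact_force"],S["time_s"])
from cen import cen
cen("pics/side6.png",57)
E
python3 ptr.py pics/side6.png
```

```text
[ 0.56764895 -0.0634027   0.05613921] [-9.70015953  0.12454735  5.88199689] 21.05
pics/side6.png +y [22.9 22.1 22.3 21.9 21.8 22.  22.3 22.  22.4 22.4 22.3 21.8 22.2 20.9
 20.3 20.4] -y [-20.1 -20.3 -20.2 -19.6 -19.3 -20.1 -19.8 -18.3 -17.5 -29.3] centre 1.0713787849526852 width 41.98740052944049
pics/side6.png
x [108, 111, 114, 117, 120, 123, 126, 129, 132, 135, 138, 141, 144, 147, 150, 153, 156, 159, 162, 165, 168, 171, 174]
-16 -#########GGG--RRRRRRR. [261, 224, 206, 211, 217, 217, 217, 212, 198, 155, 111, 149, 241, 327, 348, 300, 240, 216, 216, 216, 251, 339, 423]
-8 ###########GG--RRRRRRR. [197, 193, 193, 194, 196, 197, 197, 198, 181, 156, 136, 161, 248, 339, 349, 290, 233, 211, 211, 216, 260, 354, 444]
0 ###########GG--RRRRRRR. [215, 197, 190, 187, 183, 191, 188, 188, 184, 168, 140, 157, 253, 335, 343, 293, 235, 214, 212, 214, 259, 345, 442]
8 ##########GG---RRRRRRR. [193, 197, 203, 212, 218, 219, 222, 218, 203, 161, 118, 149, 248, 340, 359, 298, 237, 215, 208, 216, 249, 338, 417]
16 ##-------#GGG--RRRRRRR. [197, 207, 250, 303, 337, 350, 332, 300, 248, 183, 137, 166, 269, 353, 351, 295, 238, 213, 212, 216, 246, 318, 400]
```

move_arm:
  commands:
    - [1.3,0.25,0,0,0,0,0]
    - [1.3,0.25,0,0,0,0,0]
    - [0,0,0,0,0,0,0]
    - [0,0,0,0,0,0,0]
    - [0,0,0,0,0,0,0]
    - [0,0,0,0,0,0,0]
    - [0,0,0,0,0,0,0]

```text
time_s: 21.75
tcp_pos: [0.5696, -0.063, 0.0562]
eef_rot: [179.8, 0.0, -78.9]
contact_force: [-12.0, -0.4, 8.1]
gripper_width: 0.0122
```

```bash
python3 - <<'E'
from plant import *
from h import *
s=np.mean([capture("side")["frame"].astype(float) for _ in range(6)],0).astype(np.uint8)
cv2.imwrite("pics/side7.png",s)
cv2.imwrite("pics/k.png",cv2.convertScaleAbs(crop(s,315,150,90,75,8),alpha=1.6))
S=get_state();print(S["tcp_pos"],S["contact_force"],S["gripper_width"],S["time_s"])
from cen import cen
cen("pics/side7.png",60)
E
python3 ptr.py pics/side7.png
```

```text
[ 0.56966629 -0.06301783  0.05617765] [-11.6949641   -0.09014067   7.66948124] 0.011859710364763774 22.05
pics/side7.png +y [22.1 21.8 21.8 21.3 21.8 22.5 22.4 22.6 21.9 22.  22.  21.7 21.7 20.9
 20.6 20.4] -y [-20.7 -20.5 -20.1 -20.3 -20.3 -19.8 -19.4 -18.4 -31.1 -29. ] centre 0.7667364329099655 width 42.082987159490585
pics/side7.png
x [108, 111, 114, 117, 120, 123, 126, 129, 132, 135, 138, 141, 144, 147, 150, 153, 156, 159, 162, 165, 168, 171, 174]
-16 -#########GG#--RRRRRRR. [251, 224, 207, 214, 218, 219, 218, 213, 202, 161, 116, 131, 219, 321, 348, 301, 242, 217, 216, 219, 260, 347, 432]
-8 ############---RRRRRRR. [193, 195, 195, 198, 200, 198, 199, 199, 183, 161, 142, 157, 233, 332, 348, 292, 237, 216, 212, 220, 262, 355, 446]
0 ############---RRRRRRR. [220, 199, 190, 188, 187, 192, 190, 190, 186, 174, 160, 154, 231, 322, 340, 293, 236, 209, 206, 212, 261, 348, 442]
8 ####--####GG#--RRRRRRR. [194, 201, 202, 228, 244, 234, 225, 216, 200, 164, 118, 126, 214, 316, 351, 299, 239, 216, 212, 219, 253, 336, 419]
16 ##-------#GG---RRRRRRR. [193, 208, 260, 323, 353, 354, 335, 299, 249, 188, 134, 141, 249, 347, 352, 298, 242, 216, 210, 212, 246, 319, 400]
```

View pics/k.png

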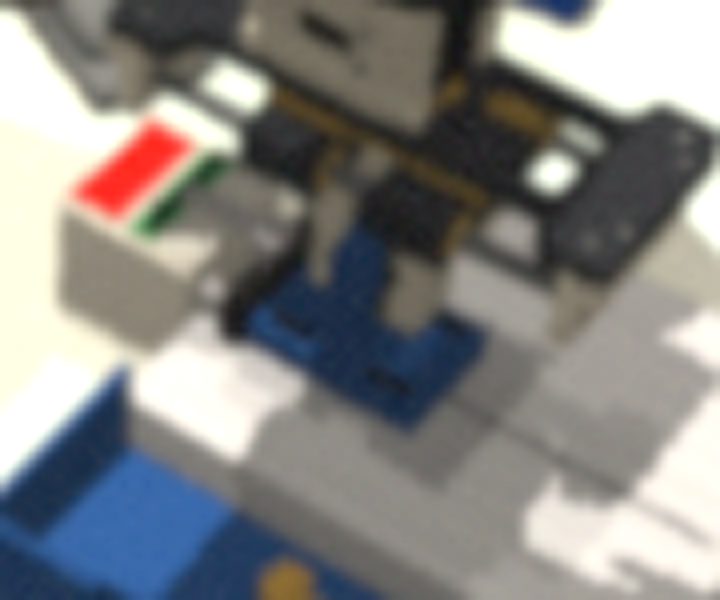

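The final crop shows the pointer bar inside the green near (180,190), the foot flat against the pad, and the centre line leaving the foot's rear end at about its middle (455,400). Handing in.

```bash
python3 -c "
from plant import *
close_job()
print(get_state()['contact_force'],get_state()['time_s'])"
```

```text
the job is handed in; nothing more can be done
the job is handed in; nothing more can be done
```

The job is handed in after about 22 s of robot time, with the arm still holding the bracket pressed against the pad.

- **Chips and scraper:** One sweep put all four chips in the blue trough, confirmed in both views. The scraper went back to its original place on the bench beside the jig; I did not photograph it again after letting go.
- **Bracket:** I took the nearest of the four look-alikes, 0.62 m from the base. It sits on the plate with its foot against the pad, pushed along the centre line.
- **Last checks:**
  - **Gauge:** the pointer is at about 16–18 mm of travel, near the middle of the green, and it never reached the red.
  - **Force:** the wrist reads about 12 N along the line, made up of spring plus plate friction. It also reads about 8 N of downward press, more than I intended.
  - **Squareness:** the commanded yaw is within about 0.2° of the jig's fitted yaw.
- **Disagreement:** Centring checks differed by 1–3 mm. I first shifted the bracket by 3.2 mm on a hand pixel reading that later proved off, then moved it 1 mm back. The last estimate puts it about 0.5 mm off the line, with roughly 1–2 mm of uncertainty; the edge measurement also read the foot 42 mm wide instead of 50.
- **Pictures:** I viewed 12, two over the budget.

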